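Register, seat and lock a collar in the ring fixture

ROBOT

A 7-joint arm with a two-finger parallel gripper is mounted at the origin on a cart in front of the work surface, level with it; the furniture and walls round the work are solid. World frame = base frame: x ahead of the robot, y to its left, z up, the work surface at z = 0. Lengths are in mm, angles in rad, forces in N, time in s.
With the tool pointing down it reaches from about 425 to 950 mm from the base axis. Payload 4.7 kg.
Tool frame: the origin (TCP) lies on the centre line of the jaws, within the pads' length; the fingertips stand 19 mm ahead of it and the grasp point (between the pads) is the TCP; z points along the fingers, x is the direction in which the jaws open and shut, and the axes are right-handed (so a half turn about z gives the same grasp; the last joint's range is limited). The gripper opens to 85 mm and grips with 20 to 120 N. Pads are 22 mm wide; open, the fingers measure 114 mm over their backs; the gripper's body (76 mm by 85 mm) begins 54 mm behind the grasp point. The pads swing forward as they close: fully open they stand 13 mm farther back than shut.
Start: joints at [-1.241, 0.469, -0.049, 1.532, 0.024, 1.141, -0.082], TCP at [236.988, 632.047, 250.335] pointing down, gripper open.
Joint ranges: [-2.59, 2.59], [-0.33, 1.99], [-1.39, 1.29], [0.1, 2.45], [-1.04, 4.18], [0.21, 1.99], [-2.66, 2.66]. Speed limits (rad/s): [2.57, 2.57, 3.14, 3.14, 3.14, 3.14, 3.14].

INTERFACE

Orientations are given as a unit quaternion [x, y, z, w].
In Python, from cell import env, optics, hand_in gives the robot as it stands.
- The arm moves only by the tool step_arm, never from a script. Its argument "plan" is a list of rows, each a list of 7 numbers: the shift along the tool's x, y, z in mm, then the turn, a rotation vector about the tool's x, y, z in rad, then the opening in per cent of the stroke, from 0 (shut) to 100 (fully open). In form: [[dx, dy, dz, rx, ry, rz, fingers], ...]. A call has 1 to 5 rows; each row is the pose to reach, as a shift and turn from the pose commanded when the call began, along the tool's axes at that moment; what a row does not reach only later rows make up. A row lasts 1/12 s, in which the tool goes at most 41.7 mm and 7.16 degrees, less where a joint would pass 70% of its speed; a pose out of reach is approached as far as the arm can. A call with a gripper value outside its range is refused whole. The fingers move at their own pace and stop on an object; "squeeze" is the grip in N (left out, the last holds). Time passes only in rows, so rows that repeat a pose let the fingers close. It gives the time, the measured TCP pose, the force and the opening at its end, in the units of the state.
- env.get_state(): the state, without advancing time (a new reading comes with each control period).
- optics.grab_frame(name): name is "side" or "top" or "wrist"; returns (picture, depth): 400x640x3 uint8, red, green, blue; 400x640 float32, mm along the optical axis (not along the pixel's ray), 0 where there is no reading.
- optics.get_calibration(name): a dict with "fx", "fy", "cx", "cy" (pixels), "R" (3x3) and "t" (3): a world point X has camera coordinates R X + t; the wrist camera has in their place "mount" (4x4, takes a point from camera to tool coordinates, whose origin is the TCP and whose axes are the tool frame's). Camera axes: x right, y down, z forward; pixel columns grow to the right and rows downward; lengths in mm; the calibration is good to about 2 mm. A picture is of the moment at which its call begins: read the wrist's pose just before it. get_calibration takes no time and is no camera call.
- hand_in(): hands the job in, once; it reports no verdict.
The state is a dict: "t": time; "joint_pos": joint angles; "joint_velocities": joint speeds; "effort": joint torques, N m; "ee_pos": TCP position; "eef_rot": TCP orientation; "ft_force": force on the tool from outside, world axes, zero at the start; "wrist_torque": the same for the moment, N m; "grip_width": finger opening in mm.
Only numpy, scipy, OpenCV 4.12 (cv2) and the standard library are available. Lean on these libraries where they do the work, as an engineer would, in place of code of your own. Each camera call takes 0.05 s, during which the arm holds its last target.

TASK

A zinc collar on its brass hub stands proud in the mouth of the ring-seating fixture. Working with the fingertips only and lifting nothing, push the collar's ear round until it rests against the fixture's stop bar, press the hub gently down until the collar sits flush on the mouth, and only then swing the black lever round to its end stop to lock it. Leave the things lying about as they are.

Things in the scene. Friction and masses are not known exactly. Their poses are not given: they have to be found in the camera images.
- seating_fixture: cast ring-seating fixture, fixed: base plate 150 x 175 mm, 14 mm thick, under a round body of 85 mm diameter whose flat mouth is 74 mm above the bench; a black lever sticks out low at one side. Origin under the plate on the bench, z up. The bore's vertical axis is at x = -0.7 mm, y = 34 mm of this frame
- mouth (a point): centre of the fixture's mouth: on the bore's axis, at the height of the flat rim (74 mm above the bench). The bore is about 45 mm wide
- collar: the workpiece, loose, 0.28 kg: zinc-plated collar, 61 mm wide, 9 mm thick, with one ear, on a brass hub whose lower end (43 mm diameter, 13 mm long) stands in the bore. It starts about 5 mm proud on the fixture's ejector and turns easily in the bore. Origin on its axis in the plane of the collar's underside, so when seated flush it is level with point mouth; x axis points along the ear
- hub_top (a point): centre of the brass hub's flat top (34 mm diameter, with a 12 mm hole), 13 mm above the collar's underside and proud of the ring round it: the place to press. The ejector beneath is stiff: the hub goes down under some 5 N until the collar meets the mouth, and stays down
- ear (a point): middle of the ear, a thin tab (14 mm wide, 3 mm thick, reaching from 30 to 43 mm from the axis), 36 mm from the collar's axis and 8.5 mm above its underside; free space on both its sides, the fixture's rim about 13 mm beneath it at the start and 8 mm when seated
- ear_home (a point): where the middle of the ear is when the collar is seated and its ear lies against the stop bar. The bar is just past it in the clockwise sense seen from above; the ear always starts 0.6 to 1.5 rad counter-clockwise of this place and is to be pushed clockwise
- ear_stop: the stop, fixed to the base plate: flat steel bar, 8 mm thick, that points at the bore and ends close to the collar, on a column near a corner of the base plate, 83 mm from the axis. The bar's top is 92 mm, the column's clamp head 95 mm above the bench. Origin on the bore's axis
- lever_handle (a point): middle of the black lever's handle, a rod of 16 mm diameter and 62 mm long, pointing out from the bore's axis; 130 mm from the axis, 43 mm above the bench, bench or base plate beneath
- seating_fixture_lock_lever (a joint): angle of the black lever about the bore's axis, rad: 0 unlocked, 1.22 locked at its end stop, growing counter-clockwise seen from above; stiff (about 2.5 N at the handle), stays where it is left. Starts between 0 and 0.25
- ring_stack_2: bystander: stack of rings on a peg, 62 mm wide, 119 mm tall, left of the work
- ring_stack_3: bystander: stack of rings on a peg, 62 mm wide, 128 mm tall, left of the work
- spare_a: bystander: loose zinc ring, 62 mm, lying on the bench
- spare_b: bystander: loose zinc ring, 62 mm, lying on the bench
- grease_tin: bystander: flat blue and white tin, 70 mm wide, 31 mm tall
- plug_gauge: bystander: plug gauge, 39 mm thick and 108 mm long, lying on the bench right of the work
- tally_book: bystander: blue notebook, 210 x 152 x 14 mm, lying right of the work with a pen on it
Things that resemble listed ones, but are neither listed nor needed, are in the scene too. There is more than one size of the collar; the job needs the smaller.

How it is judged (in metres and radians):
On the way, in this order (a step that is already met when the one before it is completed fails the run):
1. the ear lies against the stop bar and the collar sits flush on the mouth, the lever not yet locked (horizontal distance between ear and ear_home below 0.004 m and z of collar in the frame of mouth below 0.0015 m and angle between collar's own z axis and vertical below 0.05 rad), for 0.2 s.
2. the lever has been swung to its end stop (value of joint seating_fixture_lock_lever above 1.16 rad), for 0.2 s.
At the end, for the whole second after the job is handed in: the ear is within 4 mm of its place against the stop bar, the collar is flush on the mouth (within 1.5 mm, tilt under 0.05 rad) and at rest, and the lever is at its end stop (over 1.16 rad) (all of step 1 and value of joint seating_fixture_lock_lever above 1.16 rad and linear speed of collar below 0.02 m/s); the robot touches nothing.
It fails at once if the collar is lifted (over 5 mm above its start) or tipped (z of collar in the frame of mouth above 0.011 m or angle between collar's own z axis and vertical above 0.2 rad).
It fails at once if the collar is pressed or squeezed with over 50 N (contact force between the fingers and collar above 50 N).
It fails at once if a bystander is shifted by over 15 mm (distance of any of ring_stack_2, ring_stack_3, spare_a, spare_b, grease_tin, plug_gauge, tally_book from where it was at the start of the episode above 0.015 m).
It also fails if it takes over 61 s, if anything falls off the work surface, if the arm or the gripper's body presses on something with over 40 N, if the wrist force passes 120 N, or if a joint passes its speed limit or range.

## Working session

There is one attempt and no reset: what is moved stays moved. The work goes in short steps, Python scripts to look and compute and a tool call to move; the robot and the scene stay as the last step left them, time stands still between calls to the robot, and variables do not carry over. Pictures are saved under pics/ and viewed, and the job is handed in when it is done.

Besides the shell and the picture viewer there is one more tool, called after "Request:" as name(argument=value, ...), one argument or row to a line, values as JSON. step_arm: Moves the arm, as the interface text tells. Its arguments: {"type":"object","properties":{"plan":{"type":"array","items":{"type":"array","items":{"type":"number"}}},"squeeze":{"type":"number"}},"required":["plan"]}

```bash
ls; mkdir -p pics; python3 - <<'E'
from cell import env, optics
import cv2,numpy as np
print(env.get_state())
for n in ("side","top","wrist"):
    p,d=optics.grab_frame(n); cv2.imwrite(f"pics/{n}0.png",p[:,:,::-1]); np.save(f"pics/{n}0d.npy",d)
    print(n,optics.get_calibration(n))
E
```

```text
pics
{'t': 0.0, 'joint_pos': array([-1.2409271 ,  0.46947666, -0.04860339,  1.53371291,  0.02408518,
        1.14096358, -0.08228027]), 'joint_velocities': array([-0.00150611,  0.00078803, -0.0001915 ,  0.00184171, -0.00030565,
        0.00098346,  0.0011504 ]), 'effort': array([-5.56827181e-04, -5.10302997e+01, -4.67484654e-02, -2.37717193e+01,
        1.07110621e-02,  7.15428090e-03,  1.72405066e-05]), 'ee_pos': array([236.79539449, 631.51755672, 249.22961032]), 'eef_rot': array([ 8.21909675e-01,  5.69616985e-01, -7.96075783e-04,  5.84748929e-04]), 'ft_force': array([ 0.46216946,  0.44524737, -0.13289409]), 'wrist_torque': array([-0.00206717, -0.01291854, -0.0374342 ]), 'grip_width': 85.28957706074719}
side {'fx': 468.62805910517926, 'fy': 468.62805910517926, 'cx': 321.27470296049495, 'cy': 193.2393324756528, 'R': array([[-0.99720734, -0.07046   ,  0.02475707],
       [-0.04872804,  0.36264109, -0.93065408],
       [ 0.05659595, -0.92926144, -0.36506173]]), 't': array([ 464.20640853,  129.38947598, 1405.56825242])}
top {'fx': 431.9804552443858, 'fy': 431.9804552443858, 'cx': 315.0135561052864, 'cy': 199.4702372993814, 'R': array([[-0.04807457, -0.9988398 , -0.00280734],
       [-0.97008926,  0.04735995, -0.23808375],
       [ 0.23794048, -0.0087224 , -0.97124057]]), 't': array([ -10.71241542,  493.13964595, 1512.93019534])}
wrist {'fx': 338.5825999524571, 'fy': 338.5825999524571, 'cx': 321.940214596405, 'cy': 203.32870170306566, 'mount': array([[ 9.99998858e-01,  1.30868148e-03, -7.56423164e-04,
        -5.90978679e-02],
       [-1.01982553e-03,  9.53493498e-01,  3.01411860e-01,
        -7.74737505e+01],
       [ 1.11569669e-03, -3.01410744e-01,  9.53493743e-01,
        -1.23199075e+02],
       [ 0.00000000e+00,  0.00000000e+00,  0.00000000e+00,
         1.00000000e+00]])}
```

View pics/side0.png

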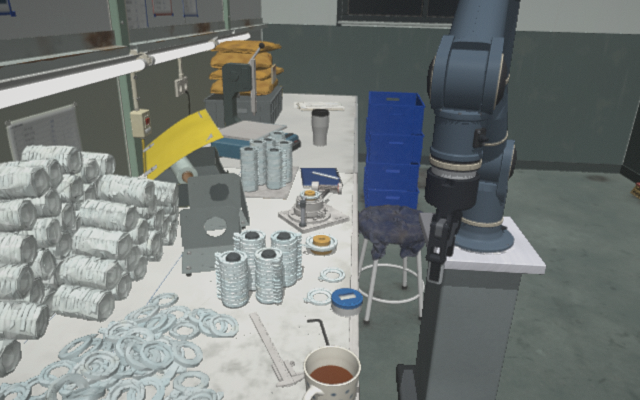

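View pics/top0.png

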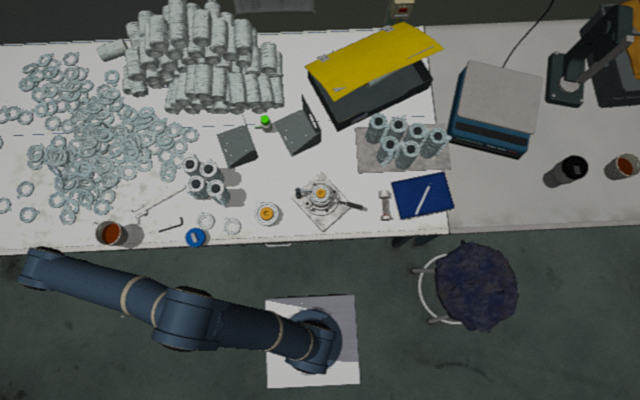

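View pics/wrist0.png

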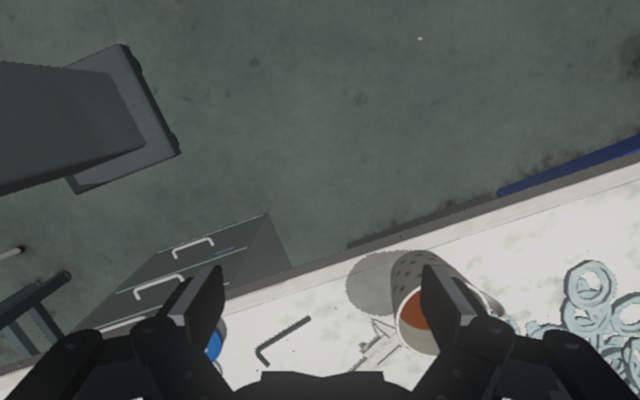

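The top view shows the fixture at about (322,197) with the arm to the left. The side view has it at (312,207). I'll enlarge both and compute positions.

```bash
cat > h.py <<'E'
import numpy as np, cv2
from scipy.spatial.transform import Rotation as Rn
from cell import env, optics
def cal(n,st=None):
    c=optics.get_calibration(n)
    if n=="wrist":
        M=np.array(c["mount"]); Rt=Rn.from_quat(st["eef_rot"]).as_matrix()
        Rcw=Rt@M[:3,:3]; o=Rt@M[:3,3]+st["ee_pos"]
    else:
        Rcw=np.array(c["R"]).T; o=-Rcw@np.array(c["t"])
    return c,Rcw,o
def ray(n,u,v,z,st=None):
    c,R,o=cal(n,st); d=R@np.array([(u-c["cx"])/c["fx"],(v-c["cy"])/c["fy"],1.])
    return o+d*(z-o[2])/d[2]
def proj(n,X,st=None):
    c,R,o=cal(n,st); q=R.T@(np.asarray(X,float)-o); return np.array([c["fx"]*q[0]/q[2]+c["cx"],c["fy"]*q[1]/q[2]+c["cy"]])
E
python3 - <<'E'
from h import *
p=cv2.imread("pics/top0.png"); c=p[150:250,250:400]; cv2.imwrite("pics/topz.png",cv2.resize(c,None,fx=5,fy=5,interpolation=cv2.INTER_CUBIC))
p=cv2.imread("pics/side0.png"); c=p[165:265,250:380]; cv2.imwrite("pics/sidez.png",cv2.resize(c,None,fx=6,fy=6,interpolation=cv2.INTER_CUBIC))
print(ray("top",322,193,90))
E
```

```text
[507.18732638 -60.43328899  90.        ]
```

View pics/topz.png

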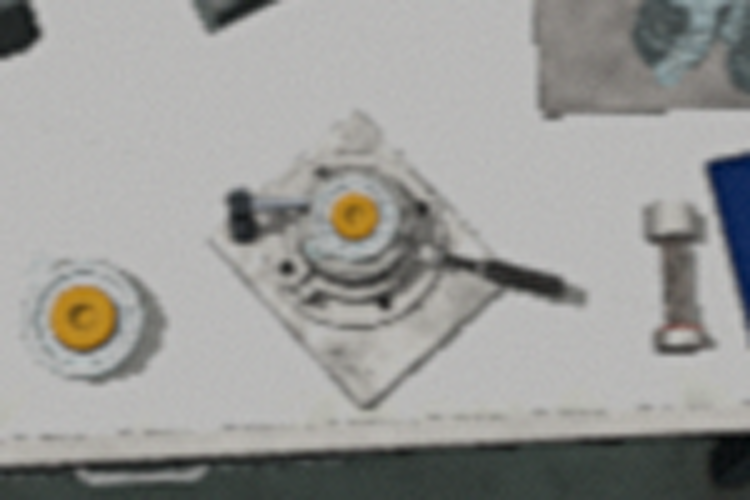

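View pics/sidez.png

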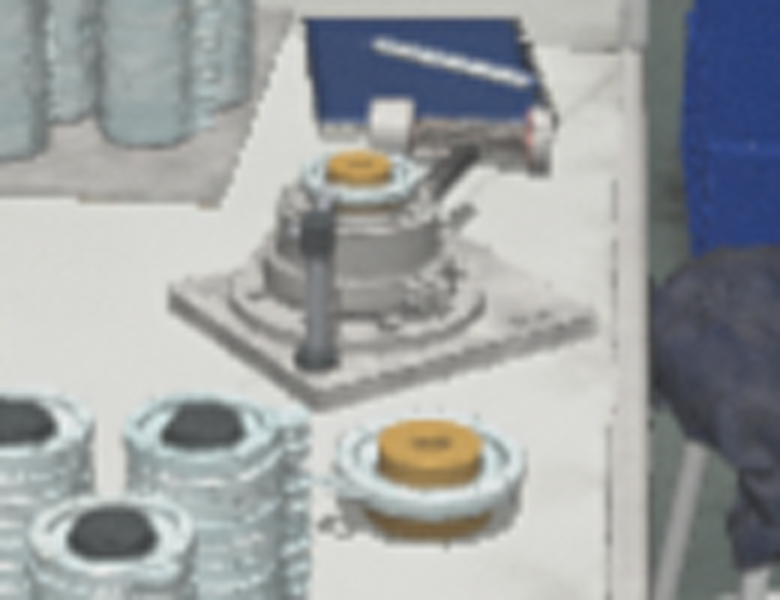

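Top zoom: hub centre at about (320.8,193) px. The stop column is on its left at (298,193), the ear at lower left and the lever at right, slightly down. Next I'll bring the wrist camera over the fixture.

```bash
cat >> h.py <<'E'
def to_tool(dw,st=None):
    st=st or env.get_state(); return Rn.from_quat(st["eef_rot"]).inv().apply(dw)
E
python3 - <<'E'
from h import *
b=ray("top",320.8,193,92);print(b)
for u,v,z in ((298,190,95),(311,199,88),(347,203,43),(366,209,43)): print(ray("top",u,v,z))
s=env.get_state();print(to_tool(np.array([b[0],b[1],250])-s["ee_pos"],s), Rn.from_quat(s["eef_rot"]).as_matrix())
for n,u,v,z in (("plug",385,205,20),("book",396,180,14),("book",392,217,14),("stackplate",357,168,10),("ring",410,150,100)): print(n,ray("top",u,v,z))
E
```

```text
[506.87656753 -56.09475766  92.        ]
[521.14381345  24.82399101  95.        ]
[487.49922915 -20.07709368  88.        ]
[ 477.04207748 -151.37899786   43.        ]
[ 451.14427068 -219.31297234   43.        ]
[-5.49150517e+02  4.94291219e+02  3.47035622e-01] [[ 3.51108746e-01  9.36334578e-01 -4.54803427e-04]
 [ 9.36333539e-01 -3.51109034e-01 -1.39641986e-03]
 [-1.46720179e-03  6.44475210e-05 -9.99998922e-01]]
plug [ 467.87131559 -294.02133927   20.        ]
book [ 564.09898337 -345.08933373   14.        ]
book [ 422.39206627 -317.03751806   14.        ]
stackplate [ 620.15857267 -201.40658656   10.        ]
ring [ 650.63236007 -388.82572801  100.        ]
```

Request:
step_arm(
  plan=[
    [-30,27,0,0,0,0,0],
    [-60,54,0,0,0,0,0],
    [-90,81,0,0,0,0,0],
    [-120,108,0,0,0,0,0],
    [-150,135,0,0,0,0,0],
  ],
)

```text
t: 0.57
ee_pos: [311.0, 442.1, 250.0]
eef_rot: [0.822, 0.57, -0.0, 0.0]
ft_force: [0.4, 0.5, 0.7]
grip_width: 25.7
```

Request:
step_arm(
  plan=[
    [-30,27,0,0,0,0,0],
    [-60,54,0,0,0,0,0],
    [-90,81,0,0,0,0,0],
    [-120,108,0,0,0,0,0],
    [-150,135,0,0,0,0,0],
  ],
)

```text
t: 0.98
ee_pos: [384.6, 254.3, 250.3]
eef_rot: [0.822, 0.57, 0.0, -0.0]
ft_force: [1.1, -0.4, 0.2]
grip_width: -0.0
```

Request:
step_arm(
  plan=[
    [-30,27,0,0,0,0,0],
    [-60,54,0,0,0,0,0],
    [-90,81,0,0,0,0,0],
    [-120,108,0,0,0,0,0],
    [-150,135,0,0,0,0,0],
  ],
)

```text
t: 1.4
ee_pos: [458.3, 66.5, 250.4]
eef_rot: [0.822, 0.57, 0.0, -0.0]
ft_force: [0.5, -0.2, -0.1]
grip_width: 0.3
```

Request:
step_arm(
  plan=[
    [-25,22,0,0,0,0,0],
    [-50,45,0,0,0,0,0],
    [-75,67,0,0,0,0,0],
    [-99,89,0,0,0,0,0],
    [-99,89,0,0,0,0,0],
  ],
)

```text
t: 1.82
ee_pos: [508.0, -62.5, 250.6]
eef_rot: [0.825, 0.566, -0.0, 0.002]
ft_force: [0.4, -0.8, 0.2]
grip_width: 0.2
```

```bash
python3 - <<'E'
from h import *
s=env.get_state(); p,d=optics.grab_frame("wrist"); cv2.imwrite("pics/w1.png",p[:,:,::-1]); np.save("pics/w1d.npy",d)
import pickle; pickle.dump(s,open("pics/w1.pkl","wb")); print(s["ee_pos"],s["eef_rot"],s["joint_pos"])
E
```

```text
[508.00146351 -62.54650166 250.60016412] [ 8.24726085e-01  5.65528238e-01 -3.19362773e-04  2.14378684e-03] [-0.30474796  0.20333863  0.40032177  1.93529708 -0.08822583  1.01814622
  1.33653577]
```

View pics/w1.png

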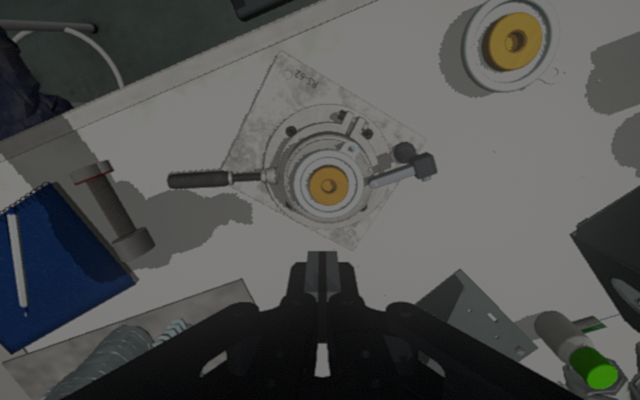

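The wrist view is clear: hub at (328,186), bar coming in from the right, lever to the left. I'll enlarge it.

```bash
python3 - <<'E'
from h import *
import pickle
p=cv2.imread("pics/w1.png"); c=p[90:230,250:450]; cv2.imwrite("pics/w1z.png",np.clip(cv2.resize(c,None,fx=4,fy=4,interpolation=cv2.INTER_CUBIC)*1.6,0,255).astype(np.uint8))
s=pickle.load(open("pics/w1.pkl","rb"))
hsv=cv2.cvtColor(p,cv2.COLOR_BGR2HSV); m=cv2.inRange(hsv,(12,120,60),(35,255,255)); m[:,420:]=0
n,l,st,ce=cv2.connectedComponentsWithStats(m); i=1+np.argmax(st[1:,4]); print(ce[i],st[i]); print(ray("wrist",*ce[i],92,s))
t=cv2.cvtColor(cv2.imread("pics/top0.png"),cv2.COLOR_BGR2HSV); m=cv2.inRange(t,(12,120,60),(35,255,255)); m[:,:300]=0;m[:,345:]=0
M=cv2.moments(m,True);print(M['m10']/M['m00'],M['m01']/M['m00'],ray("top",M['m10']/M['m00'],M['m01']/M['m00'],92))
d=np.load("pics/w1d.npy"); print(d[186,318:340],d[140:150,348])
E
```

```text
[328.18712446 185.09098712] [ 309  166   39   39 1165]
[505.62770663 -56.707682    92.        ]
329.8749003984064 79.37609561752988 [ 953.48190935 -113.75509501   92.        ]
[290.58392 290.54895 290.6301  291.67502 299.3186  299.78824 300.78497
 300.67035 301.05878 300.60477 299.53473 300.69052 300.0803  300.38403
 300.32184 300.71533 301.28406 292.43085 290.45145 291.47577 289.91452
 291.73544] [300.1164  283.9964  283.98645 283.0816  283.9822  284.3771  285.3231
 285.45828 297.79147 299.76486]
```

View pics/w1z.png

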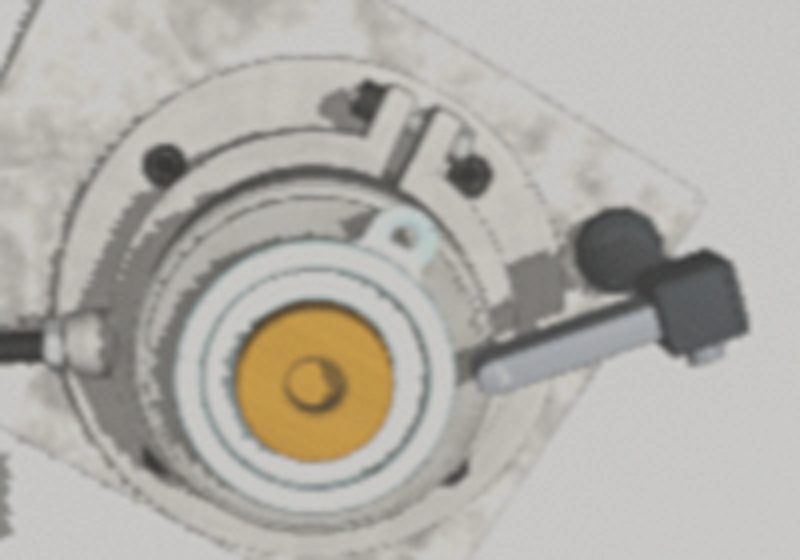

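```bash
python3 - <<'E'
from h import *
import pickle
s=pickle.load(open("pics/w1.pkl","rb")); f=lambda u,v,z: ray("wrist",250+u/4,90+v/4,z,s)
C=f(314,381,92);C=ray("wrist",328.19,185.09,92,s)
def show(n,u,v,z):
    q=f(u,v,z)-C; print(n,f(u,v,z).round(1),"r",np.hypot(q[0],q[1]).round(1),"ang",np.degrees(np.arctan2(q[1],q[0])).round(1))
show("ear",400,238,89)
show("earhole",405,238,89)
show("ear L corner",368,240,89);show("ear R corner",423,270,89)
show("bar tip",488,370,92);show("bar tip nearedge",495,390,92);show("bar tip far edge",480,355,92);show("bar far upper",640,300,92);show("bar far low",662,330,92)
show("column",705,290,95)
show("lever inner",50,340,43)
for u,v in ((170,180),(228,180)):
    q=ray("wrist",u,v,43,s)-C; print("handle",ray("wrist",u,v,43,s),np.hypot(q[0],q[1]),np.degrees(np.arctan2(q[1],q[0])))
E
```

```text
ear [484.1 -28.9  89. ] r 35.1 ang 127.8
earhole [484.5 -28.   89. ] r 35.7 ang 126.3
ear L corner [482.1 -35.3  89. ] r 31.8 ang 137.8
ear R corner [492.2 -26.7  89. ] r 32.9 ang 114.1
bar tip [516.9 -20.9  92. ] r 37.5 ang 72.5
bar tip nearedge [521.7 -20.9  92. ] r 39.2 ang 65.9
bar tip far edge [513.2 -21.4  92. ] r 36.1 ang 77.9
bar far upper [514.   13.7  92. ] r 70.9 ang 83.2
bar far low [521.8  16.3  92. ] r 74.7 ang 77.5
column [516.   26.4  95. ] r 83.8 ang 82.9
lever inner [ 484.6 -118.2   43. ] r 65.0 ang -108.9
handle [ 455.93750445 -207.12198451   43.        ] 158.41203037682385 -108.28098624375203
handle [ 476.8522245  -152.65617852   43.        ] 100.17308858093742 -106.69388410198079
```

Measured: axis at (505.6,-56.7), ear at 128°, bar face about x=513.5 (so ear home is about 92°), lever handle at -107.5°. I'll turn the tool so its x axis points to 100° and stop above the free side of the ear.

Request:
step_arm(
  plan=[
    [4,-15,20,0,0,-0.11,0],
    [9,-31,50,0,0,-0.22,0],
    [13,-46,80,0,0,-0.33,0],
    [17,-61,100,0,0,-0.44,0],
    [17,-61,100,0,0,-0.543,0],
  ],
)

```text
t: 2.28
ee_pos: [449.3, -15.0, 146.1]
eef_rot: [0.635, 0.772, -0.003, -0.005]
ft_force: [-0.5, -0.5, 0.2]
grip_width: 0.1
```

Request:
step_arm(
  plan=[
    [0,0,0,0,0,0,0],
    [0,0,0,0,0,0,0],
  ],
)

```text
t: 2.45
ee_pos: [455.8, -17.3, 150.5]
eef_rot: [0.64, 0.769, 0.0, 0.0]
ft_force: [0.7, -0.7, 0.6]
grip_width: 0.1
```

```bash
cat >> h.py <<'E'
C=np.array([505.6,-56.7])
def snap(name,zoom=None,g=1.6,cam="wrist"):
    import pickle
    s=env.get_state(); p,d=optics.grab_frame(cam); b=p[:,:,::-1].copy(); cv2.imwrite(f"pics/{name}_raw.png",b); np.save(f"pics/{name}_d.npy",d); pickle.dump(s,open(f"pics/{name}.pkl","wb"))
    if zoom: x0,y0,x1,y1,k=zoom; b=cv2.resize(b[y0:y1,x0:x1],None,fx=k,fy=k,interpolation=cv2.INTER_CUBIC)
    cv2.imwrite(f"pics/{name}.png",np.clip(b*float(g),0,255).astype(np.uint8))
    R=Rn.from_quat(s["eef_rot"]).as_matrix(); print("t",s["t"],"ee",s["ee_pos"].round(1),"x ang",np.degrees(np.arctan2(R[1,0],R[0,0])).round(1),"tilt",np.degrees(np.arccos(-R[2,2])).round(2),"F",s["ft_force"].round(1),"ab",(R[:2,:2].T@(s["ee_pos"][:2]-C)).round(1),"j",s["joint_pos"].round(2))
    return s
E
python3 -c "
from h import *
snap('w2')"
```

```text
t 2.45 ee [455.8 -17.3 150.5] x ang 100.5 tilt 0.04 F [ 0.7 -0.7  0.6] ab [ 47.8 -41.8] j [-0.28  0.24  0.26  2.15 -0.09  0.76  1.8 ]
```

View pics/w2.png

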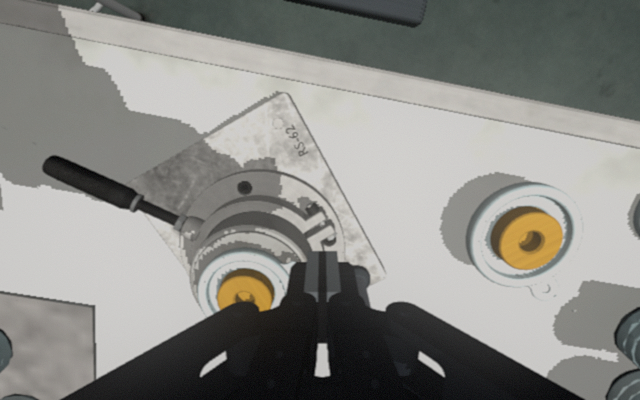

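The ear is hidden behind the fingers, but the tool reads a=48, b=-42. I'll correct a to 40 and go down so the tips are at z≈81.

Request:
step_arm(
  plan=[
    [-8,0,0,0,0,0,0],
    [-8,0,15,0,0,0,0],
    [-8,0,30,0,0,0,0],
    [-8,0,42,0,0,0,0],
    [-8,0,50,0,0,0,0],
  ],
)

```text
t: 2.92
ee_pos: [457.5, -26.7, 99.9]
eef_rot: [0.64, 0.769, 0.0, 0.0]
ft_force: [-0.4, 0.3, -0.3]
grip_width: -0.1
```

Request:
step_arm(
  plan=[
    [0,0,0,0,0,0,0],
  ],
)

```text
t: 3.0
ee_pos: [456.7, -26.5, 99.4]
eef_rot: [0.64, 0.769, -0.001, -0.001]
ft_force: [-0.5, -0.6, 1.0]
grip_width: 0.4
```

```bash
python3 -c "
from h import *
snap('w3')
snap('s3',(270,165,370,240,7),1,'side')"
```

```text
t 3.0 ee [456.7 -26.5  99.4] x ang 100.5 tilt 0.11 F [-0.5 -0.6  1. ] ab [ 38.6 -42.6] j [-0.24  0.33  0.25  2.19 -0.14  0.64  1.86]
t 3.05 ee [457.2 -26.5 100.1] x ang 100.5 tilt 0.04 F [0.1 0.1 1. ] ab [ 38.5 -42.1] j [-0.24  0.33  0.25  2.19 -0.14  0.64  1.86]
```

View pics/w3.png

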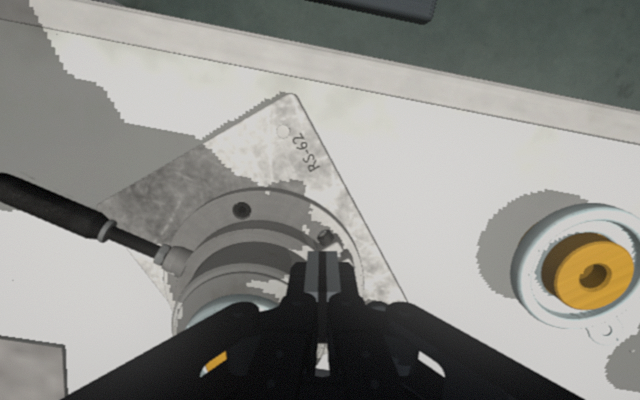

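View pics/s3.png

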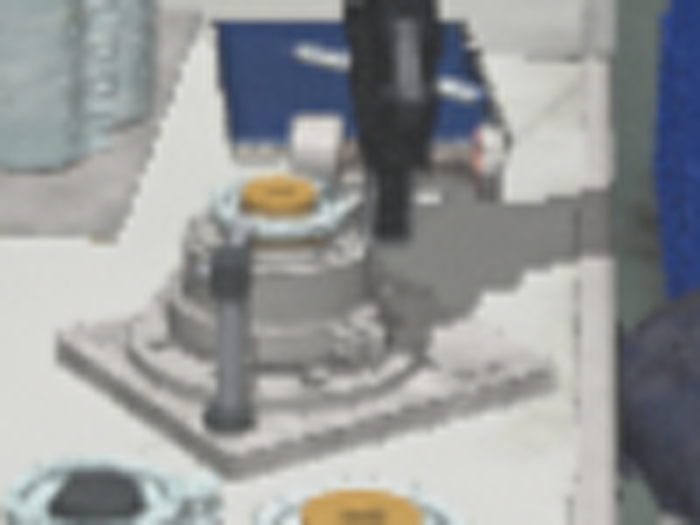

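The side view shows the tips beside the ear on its free side at ear height, with clearance. I'll push clockwise (tool +y), moving slightly outward.

Request:
step_arm(
  plan=[
    [2,3,0,0,0,0,0],
    [2,6,0,0,0,0,0],
    [2,9,0,0,0,0,0],
    [2,12,0,0,0,0,0],
    [2,14,0,0,0,0,0],
  ],
)

```text
t: 3.52
ee_pos: [469.7, -20.7, 100.3]
eef_rot: [0.639, 0.769, -0.0, -0.001]
ft_force: [-4.9, 2.5, 2.9]
grip_width: 0.1
```

Request:
step_arm(
  plan=[
    [0,2,0,0,0,0,0],
    [0,4,0,0,0,0,0],
    [0,6,0,0,0,0,0],
    [0,8,0,0,0,0,0],
    [0,8,0,0,0,0,0],
  ],
)

```text
t: 3.93
ee_pos: [474.6, -17.6, 99.4]
eef_rot: [0.638, 0.77, -0.002, -0.005]
ft_force: [-9.0, 6.8, 4.2]
grip_width: -0.0
```

```bash
python3 -c "
from h import *
snap('s4',(270,165,370,240,7),1,'side')
snap('t4',(270,150,370,225,7),1,'top')"
```

```text
t 3.9333 ee [474.6 -17.6  99.4] x ang 100.7 tilt 0.57 F [-9.   6.8  4.2] ab [ 44.2 -23.2] j [-0.25  0.36  0.24  2.15 -0.14  0.66  1.85]
t 3.9833 ee [474.6 -17.6  99.4] x ang 100.7 tilt 0.56 F [-8.7  6.3  5.7] ab [ 44.2 -23.3] j [-0.25  0.36  0.24  2.15 -0.14  0.66  1.85]
```

View pics/s4.png

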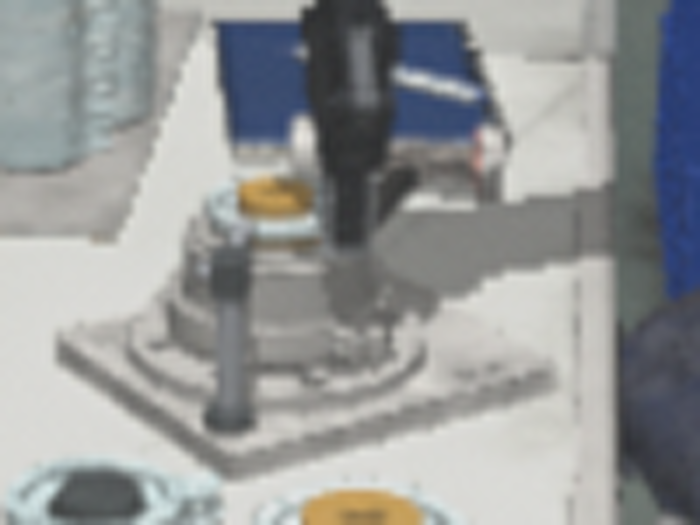

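View pics/t4.png

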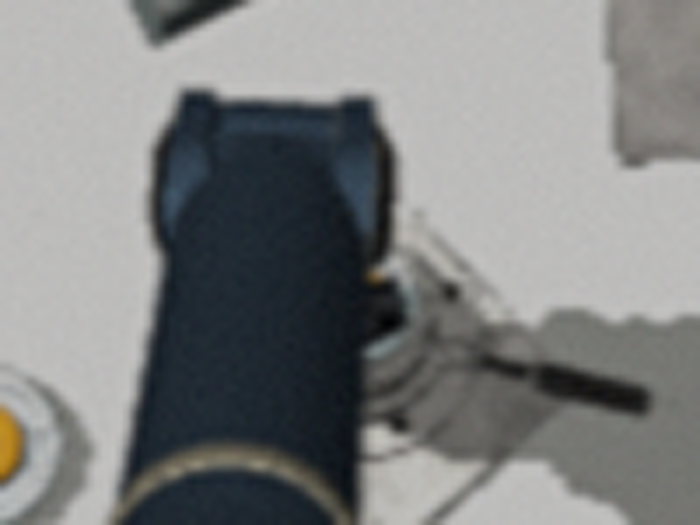

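Force is about 11 N, directed partly outward: the fingers are riding out over the ear's rounded end. I'll back off, lift and look again.

Request:
step_arm(
  plan=[
    [4,-6,0,0,0,0,0],
    [4,-12,0,0,0,0,0],
    [4,-15,-20,0,0,0,0],
    [4,-15,-60,0,0,0,0],
    [4,-15,-100,0,0,0,0],
  ],
)

```text
t: 4.45
ee_pos: [461.9, -19.7, 200.7]
eef_rot: [0.639, 0.769, -0.001, -0.0]
ft_force: [1.5, 0.8, 0.1]
grip_width: -0.2
```

Request:
step_arm(
  plan=[
    [-20,15,-40,0,0,0,0],
    [-40,30,-50,0,0,0,0],
    [-40,40,-50,0,0,0,0],
    [-40,40,-50,0,0,0,0],
  ],
)

```text
t: 4.78
ee_pos: [512.1, -52.0, 251.6]
eef_rot: [0.64, 0.768, 0.001, 0.002]
ft_force: [-0.1, 0.8, -0.1]
grip_width: 0.0
```

```bash
python3 -c "
from h import *
snap('w5')"
```

```text
t 4.7833 ee [512.1 -52.  251.6] x ang 100.4 tilt 0.31 F [-0.1  0.8 -0.1] ab [3.4 7.2] j [-0.25  0.2   0.31  1.93 -0.07  1.02  1.85]
```

View pics/w5.png

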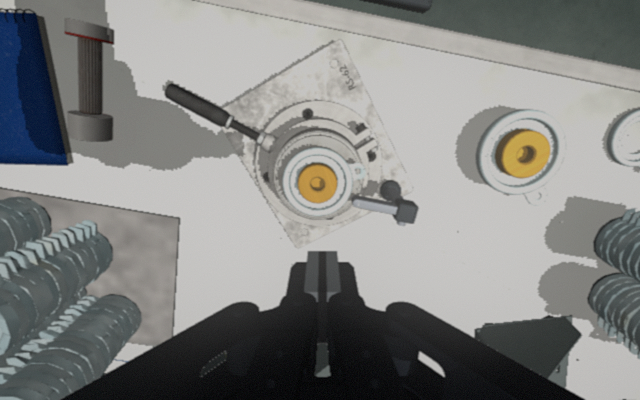

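```bash
cat >> h.py <<'E'
def meas(name,u,v,z,c0=None,k=4,x0=250,y0=110):
    import pickle
    s=pickle.load(open(f"pics/{name}.pkl","rb")); q=ray("wrist",x0+u/k,y0+v/k,z,s); e=q[:2]-(C if c0 is None else c0)
    return q.round(1),"r",np.hypot(*e).round(1),"ang",np.degrees(np.arctan2(e[1],e[0])).round(1)
E
python3 - <<'E'
from h import *
p=cv2.imread("pics/w5_raw.png"); cv2.imwrite("pics/w5z.png",np.clip(cv2.resize(p[110:250,250:450],None,fx=4,fy=4,interpolation=cv2.INTER_CUBIC)*1.5,0,255).astype(np.uint8))
import pickle
s=pickle.load(open("pics/w5.pkl","rb"))
hsv=cv2.cvtColor(p,cv2.COLOR_BGR2HSV); m=cv2.inRange(hsv,(12,120,60),(35,255,255)); m[:,420:]=0
n,l,st,ce=cv2.connectedComponentsWithStats(m); i=1+np.argmax(st[1:,4]); print(ce[i],st[i]); print(ray("wrist",*ce[i],92,s))
E
```

```text
[317.03793103 182.68189655] [ 298  164   39   39 1160]
[507.00767237 -57.53307542  92.        ]
```

View pics/w5z.png

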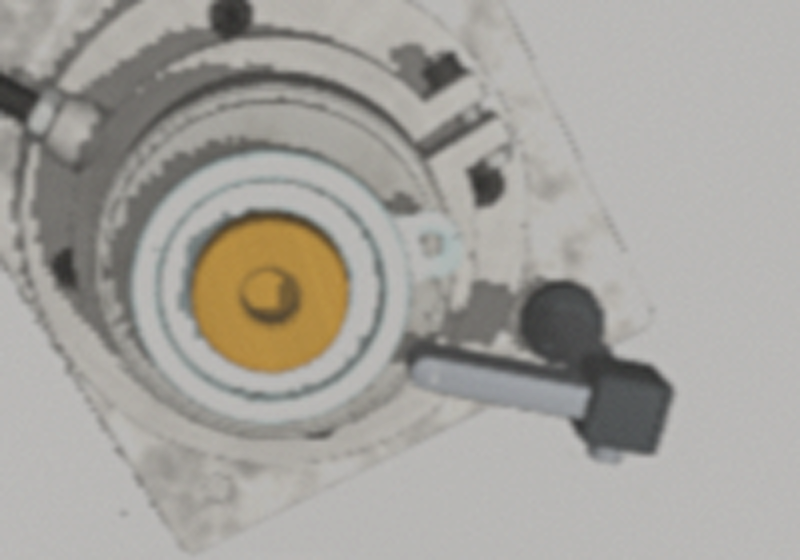

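```bash
sed -i 's/^C=.*/C=np.array([506.3,-57.1])/' h.py; python3 - <<'E'
from h import *
c0=np.array([507,-57.5])
for a in (("ear",432,243,89),("earU",420,214,89),("earL",420,276,89),("tipfar",418,352,92),("tip",415,365,92),("tipnear",425,385,92),("barU",590,375,92),("barL",585,412,92),("col",630,405,95)): print(a[0],meas("w5",*a[1:],c0))
E
```

```text
ear (array([491. , -24.7,  89. ]), 'r', np.float64(36.5), 'ang', np.float64(116.1))
earU (array([485.3, -28.6,  89. ]), 'r', np.float64(36.2), 'ang', np.float64(126.9))
earL (array([498.5, -25.7,  89. ]), 'r', np.float64(32.9), 'ang', np.float64(104.9))
tipfar (array([514.6, -23. ,  92. ]), 'r', np.float64(35.3), 'ang', np.float64(77.6))
tip (array([517.6, -23. ,  92. ]), 'r', np.float64(36.1), 'ang', np.float64(72.9))
tipnear (array([521.7, -19.9,  92. ]), 'r', np.float64(40.4), 'ang', np.float64(68.6))
barU (array([512.9,  15.1,  92. ]), 'r', np.float64(72.9), 'ang', np.float64(85.4))
barL (array([521.4,  16.2,  92. ]), 'r', np.float64(75.1), 'ang', np.float64(78.9))
col (array([517.1,  24.6,  95. ]), 'r', np.float64(82.7), 'ang', np.float64(83.0))
```

The ear is at 116° now, with home about 91–92° (axis refined to 506.3,-57.1). I'll re-approach with the tool turned 6° more and the fingers closer to the ring.

Request:
step_arm(
  plan=[
    [12,-15,25,0,0,-0.05,0],
    [24,-30,50,0,0,-0.1,0],
    [32,-40,85,0,0,-0.1,0],
    [32,-40,100,0,0,-0.1,0],
    [32,-40,100,0,0,-0.1,0],
  ],
)

```text
t: 5.25
ee_pos: [459.2, -25.8, 146.0]
eef_rot: [0.599, 0.801, -0.003, -0.004]
ft_force: [0.6, -0.9, 0.1]
grip_width: -0.1
```

Request:
step_arm(
  plan=[
    [0,0,0,0,0,0,0],
  ],
)

```text
t: 5.33
ee_pos: [463.0, -26.4, 149.2]
eef_rot: [0.6, 0.8, -0.001, -0.001]
ft_force: [-0.1, -0.6, 0.0]
grip_width: -0.2
```

```bash
cat >> h.py <<'E'
def ab():
    s=env.get_state(); R=Rn.from_quat(s["eef_rot"]).as_matrix(); print("t",s["t"],"ee",s["ee_pos"].round(1),"x ang",np.degrees(np.arctan2(R[1,0],R[0,0])).round(1),"F tool",(R.T@s["ft_force"]).round(1),"ab",(R[:2,:2].T@(s["ee_pos"][:2]-C)).round(1))
E
python3 -c "
from h import *
ab()"
```

```text
t 5.3333 ee [463.  -26.4 149.2] x ang 106.3 F tool [-0.5 -0.3 -0. ] ab [ 41.6 -33. ]
```

Request:
step_arm(
  plan=[
    [-2.5,0,15,0,0,0,0],
    [-2.5,0,30,0,0,0,0],
    [-2.5,0,42,0,0,0,0],
    [-2.5,0,50,0,0,0,0],
    [-2.5,0,50,0,0,0,0],
  ],
)

```text
t: 5.75
ee_pos: [464.9, -29.1, 99.9]
eef_rot: [0.6, 0.8, -0.0, -0.0]
ft_force: [0.3, -0.8, 0.4]
grip_width: -0.2
```

```bash
python3 -c "
from h import *
ab()"
```

```text
t 5.75 ee [464.9 -29.1  99.9] x ang 106.3 F tool [-0.8  0.1 -0.4] ab [ 38.5 -31.9]
```

Request:
step_arm(
  plan=[
    [0,2,0,0,0,0,0],
    [0,4,0,0,0,0,0],
    [0,6,0,0,0,0,0],
    [0,8,0,0,0,0,0],
    [0,8,0,0,0,0,0],
  ],
)

```text
t: 6.17
ee_pos: [473.2, -26.5, 100.7]
eef_rot: [0.6, 0.8, 0.0, 0.0]
ft_force: [0.0, 0.7, 0.6]
grip_width: -0.3
```

```bash
python3 -c "
from h import *
ab()"
```

```text
t 6.1667 ee [473.2 -26.5 100.7] x ang 106.3 F tool [ 0.7  0.2 -0.6] ab [ 38.6 -23.2]
```

Request:
step_arm(
  plan=[
    [0,2,0,0,0,0,0],
    [0,4,0,0,0,0,0],
    [0,5,0,0,0,0,0],
    [0,6,0,0,0,0,0],
    [0,6,0,0,0,0,0],
  ],
)

```text
t: 6.58
ee_pos: [478.6, -25.0, 100.2]
eef_rot: [0.6, 0.8, 0.0, -0.0]
ft_force: [-1.2, 1.0, -0.1]
grip_width: -0.1
```

```bash
python3 -c "
from h import *
ab()"
```

```text
t 6.5833 ee [478.6 -25.  100.2] x ang 106.3 F tool [ 1.3 -0.9  0.1] ab [ 38.6 -17.6]
```

Request:
step_arm(
  plan=[
    [0,1,0,0,0,0,0],
    [0,2,0,0,0,0,0],
    [0,3,0,0,0,0,0],
    [0,4,0,0,0,0,0],
    [0,4,0,0,0,0,0],
  ],
)

```text
t: 7.0
ee_pos: [482.2, -23.8, 100.2]
eef_rot: [0.6, 0.8, -0.0, -0.0]
ft_force: [-1.3, 1.4, 2.3]
grip_width: -0.2
```

```bash
python3 -c "
from h import *
ab()"
```

```text
t 7.0 ee [482.2 -23.8 100.2] x ang 106.3 F tool [ 1.7 -0.9 -2.3] ab [ 38.7 -13.8]
```

Request:
step_arm(
  plan=[
    [0,1,0,0,0,0,0],
    [0,2,0,0,0,0,0],
    [0,3,0,0,0,0,0],
    [0,3,0,0,0,0,0],
  ],
)

```text
t: 7.33
ee_pos: [485.0, -22.8, 100.2]
eef_rot: [0.6, 0.8, -0.0, -0.0]
ft_force: [-3.2, 1.7, 0.9]
grip_width: -0.3
```

```bash
python3 -c "
from h import *
ab()
snap('s6',(270,165,370,240,7),1,'side')"
```

```text
t 7.3333 ee [485.  -22.8 100.2] x ang 106.3 F tool [ 2.6 -2.6 -0.9] ab [ 38.9 -10.8]
t 7.3333 ee [485.  -22.8 100.2] x ang 106.3 tilt 0.05 F [-3.2  1.7  0.9] ab [ 38.9 -10.8] j [-0.24  0.37  0.24  2.13 -0.14  0.66  1.96]
```

View pics/s6.png

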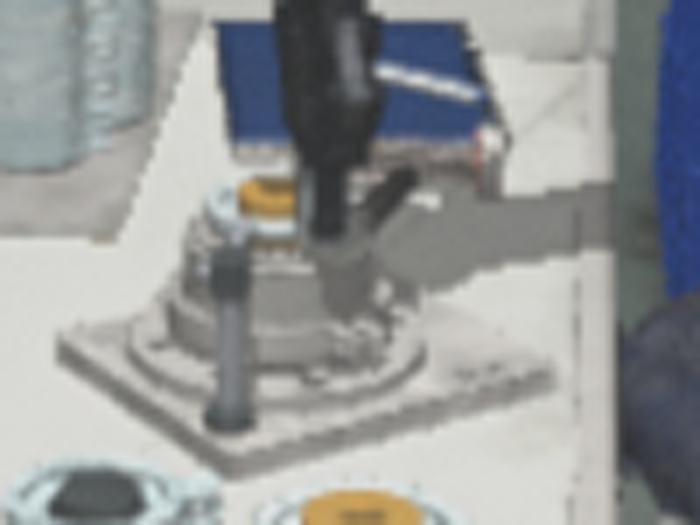

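The fingers are following the ear, hidden behind the column here, and force is still low. I'll go on in small steps until it meets the stop.

Request:
step_arm(
  plan=[
    [0,1,0,0,0,0,0],
    [0,2,0,0,0,0,0],
    [0,2,0,0,0,0,0],
  ],
)

```text
t: 7.63
ee_pos: [487.0, -22.2, 100.3]
eef_rot: [0.6, 0.8, 0.0, -0.0]
ft_force: [-4.7, 3.0, 3.2]
grip_width: 0.0
```

```bash
python3 -c "
from h import *
ab()"
```

```text
t 7.6333 ee [487.  -22.2 100.3] x ang 106.3 F tool [ 4.2 -3.7 -3.2] ab [38.9 -8.8]
```

Request:
step_arm(
  plan=[
    [0,1,0,0,0,0,0],
    [0,2,0,0,0,0,0],
    [0,2,0,0,0,0,0],
  ],
)

```text
t: 7.88
ee_pos: [488.9, -21.6, 100.3]
eef_rot: [0.6, 0.8, 0.0, -0.0]
ft_force: [-3.6, 3.0, 2.8]
grip_width: 0.0
```

```bash
python3 -c "
from h import *
ab()"
```

```text
t 7.8833 ee [488.9 -21.6 100.3] x ang 106.3 F tool [ 3.9 -2.6 -2.8] ab [38.9 -6.7]
```

Request:
step_arm(
  plan=[
    [0.5,1,0,0,0,0,0],
    [0.5,2,0,0,0,0,0],
    [0.5,2,0,0,0,0,0],
  ],
)

```text
t: 8.13
ee_pos: [489.7, -21.3, 100.2]
eef_rot: [0.6, 0.8, -0.001, -0.001]
ft_force: [-6.4, 1.4, 5.0]
grip_width: -0.0
```

```bash
python3 -c "
from h import *
ab()"
```

```text
t 8.1333 ee [489.7 -21.3 100.2] x ang 106.3 F tool [ 3.1 -5.8 -5. ] ab [39.  -5.9]
```

Request:
step_arm(
  plan=[
    [0,1,0,0,0,0,0],
    [0,2,0,0,0,0,0],
    [0,2,0,0,0,0,0],
  ],
)

```text
t: 8.38
ee_pos: [489.9, -21.2, 100.0]
eef_rot: [0.6, 0.8, -0.002, -0.003]
ft_force: [-10.4, -0.2, 8.3]
grip_width: -0.1
```

```bash
python3 -c "
from h import *
ab()"
```

```text
t 8.3833 ee [489.9 -21.2 100. ] x ang 106.2 F tool [  2.7 -10.1  -8.3] ab [39.  -5.7]
```

The motion has stopped at b=-5.7 with force rising to 10 N, so the ear is on the bar. I'll back off, lift and check.

Request:
step_arm(
  plan=[
    [1,-5,0,0,0,0,0],
    [2,-14,0,0,0,0,0],
    [2,-16,-20,0,0,0,0],
    [2,-16,-60,0,0,0,0],
    [2,-16,-100,0,0,0,0],
  ],
)

```text
t: 8.8
ee_pos: [476.3, -24.0, 200.7]
eef_rot: [0.6, 0.8, -0.001, 0.0]
ft_force: [1.5, -0.5, 1.1]
grip_width: 0.1
```

Request:
step_arm(
  plan=[
    [-18,15,-40,0,0,0,0],
    [-35,25,-50,0,0,0,0],
    [-35,25,-50,0,0,0,0],
    [-35,25,-50,0,0,0,0],
  ],
)

```text
t: 9.13
ee_pos: [511.9, -51.0, 251.4]
eef_rot: [0.601, 0.799, 0.001, 0.002]
ft_force: [0.4, 0.6, -0.6]
grip_width: -0.5
```

```bash
cat > look.py <<'E'
import sys
from h import *
n=sys.argv[1]
s=snap(n,(230,100,430,240,4),1.5); p=cv2.imread(f"pics/{n}_raw.png")
hsv=cv2.cvtColor(p,cv2.COLOR_BGR2HSV); m=cv2.inRange(hsv,(12,120,60),(35,255,255)); m[:,420:]=0
nn,l,st,ce=cv2.connectedComponentsWithStats(m); i=1+np.argmax(st[1:,4]); print(ce[i],st[i]); print(ray("wrist",*ce[i],92,s))
d=np.load(f"pics/{n}_d.npy")
c,R,o=cal("wrist",s)
v,u=np.nonzero(l==i); z=d[v,u]; k=z>0; P=np.stack([(u-c["cx"])/c["fx"]*z,(v-c["cy"])/c["fy"]*z,z],1)[k]@R.T+o; print("hub z",np.median(P[:,2]))
E
python3 look.py w7
```

```text
t 9.1333 ee [511.9 -51.  251.4] x ang 106.1 tilt 0.26 F [ 0.4  0.6 -0.6] ab [4.3 7.1] j [-0.25  0.2   0.31  1.93 -0.07  1.02  1.95]
[316.53103448 182.33017241] [ 298  164   38   38 1160]
[507.04923215 -57.56125364  92.        ]
hub z 91.20948827623252
```

View pics/w7.png

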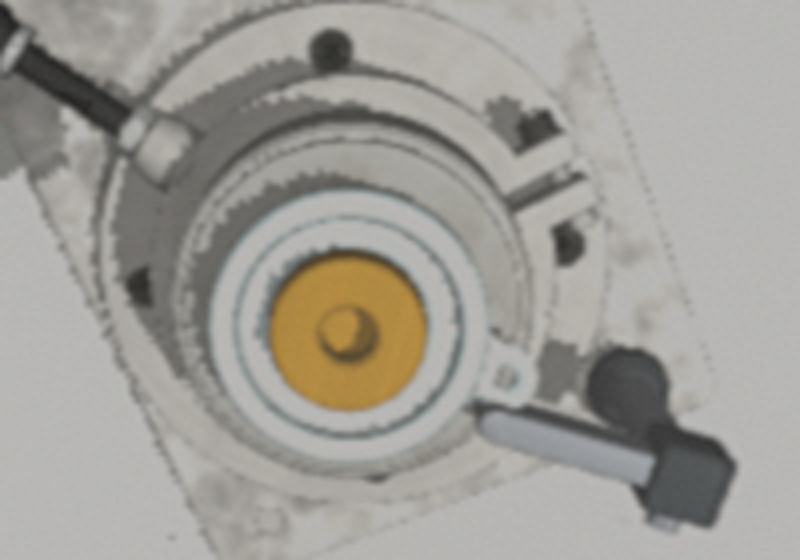

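The ear at zoom (507,377) lies right against the bar. Next I'll go over the hub centre to press.

Request:
step_arm(
  plan=[
    [-4,-7,30,0,0,0,0],
    [-4,-7,60,0,0,0,0],
    [-4,-7,90,0,0,0,0],
    [-4,-7,118,0,0,0,0],
    [-4,-7,126,0,0,0,0],
  ],
)

```text
t: 9.6
ee_pos: [500.7, -54.6, 119.4]
eef_rot: [0.6, 0.8, -0.003, -0.004]
ft_force: [-0.6, 0.5, -0.3]
grip_width: -0.7
```

Request:
step_arm(
  plan=[
    [0,0,0,0,0,0,0],
    [0,0,0,0,0,0,0],
  ],
)

```text
t: 9.77
ee_pos: [504.9, -55.3, 124.2]
eef_rot: [0.6, 0.8, -0.0, -0.0]
ft_force: [-0.6, 0.4, 0.4]
grip_width: -0.2
```

```bash
python3 -c "
from h import *
ab()
snap('s8',(270,150,370,225,7),1,'side')"
```

```text
t 9.7667 ee [504.9 -55.3 124.2] x ang 106.3 F tool [ 0.5 -0.5 -0.4] ab [ 2.2 -0.9]
t 9.7667 ee [504.9 -55.3 124.2] x ang 106.3 tilt 0.04 F [-0.6  0.4  0.4] ab [ 2.2 -0.9] j [-0.2   0.36  0.28  2.06 -0.15  0.74  2.03]
```

View pics/s8.png

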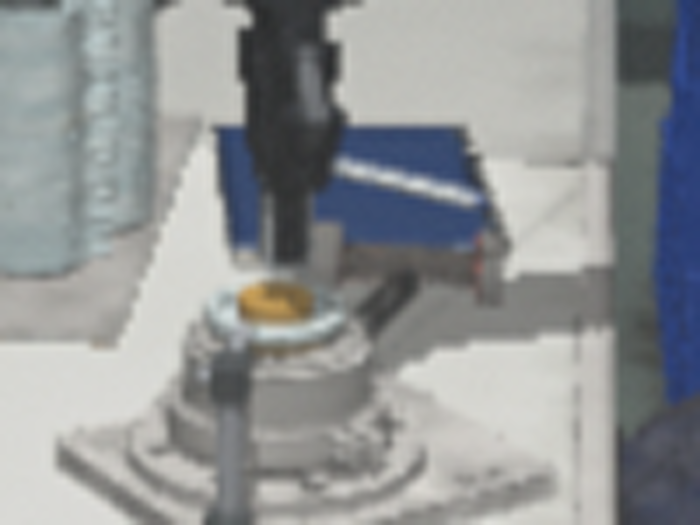

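The tips hang above the hub. I'll shift by (-2,1) and go down to contact.

Request:
step_arm(
  plan=[
    [-2,1,3,0,0,0,0],
    [-2,1,7,0,0,0,0],
    [-2,1,10,0,0,0,0],
    [-2,1,12,0,0,0,0],
    [-2,1,12,0,0,0,0],
  ],
)

```text
t: 10.23
ee_pos: [506.3, -57.0, 112.0]
eef_rot: [0.6, 0.8, -0.0, -0.0]
ft_force: [1.0, 0.4, 0.1]
grip_width: -0.1
```

Request:
step_arm(
  plan=[
    [0,0,1,0,0,0,0],
    [0,0,2,0,0,0,0],
    [0,0,3,0,0,0,0],
    [0,0,3,0,0,0,0],
  ],
)

```text
t: 10.57
ee_pos: [506.7, -57.1, 109.7]
eef_rot: [0.6, 0.8, 0.0, 0.0]
ft_force: [-1.0, 0.1, 3.4]
grip_width: -0.1
```

```bash
python3 -c "
from h import *
ab()"
```

```text
t 10.5667 ee [506.7 -57.1 109.7] x ang 106.3 F tool [ 0.4 -1.  -3.4] ab [-0.1  0.4]
```

Request:
step_arm(
  plan=[
    [0,0,1,0,0,0,0],
    [0,0,2,0,0,0,0],
    [0,0,2,0,0,0,0],
  ],
)

```text
t: 10.82
ee_pos: [506.7, -57.0, 107.7]
eef_rot: [0.6, 0.8, 0.0, 0.0]
ft_force: [-0.9, 0.5, 4.8]
grip_width: 0.1
```

Request:
step_arm(
  plan=[
    [0,0,1,0,0,0,0],
    [0,0,1,0,0,0,0],
  ],
)

```text
t: 10.98
ee_pos: [506.7, -57.1, 106.7]
eef_rot: [0.6, 0.8, 0.0, 0.0]
ft_force: [-1.6, 0.7, 5.5]
grip_width: -0.1
```

Request:
step_arm(
  plan=[
    [0,0,1,0,0,0,0],
    [0,0,1,0,0,0,0],
  ],
)

```text
t: 11.15
ee_pos: [506.7, -57.1, 106.2]
eef_rot: [0.6, 0.8, 0.0, -0.0]
ft_force: [-3.4, -1.4, 10.0]
grip_width: 0.2
```

Request:
step_arm(
  plan=[
    [0,0,1,0,0,0,0],
    [0,0,1,0,0,0,0],
  ],
)

```text
t: 11.32
ee_pos: [506.7, -57.1, 106.2]
eef_rot: [0.6, 0.8, 0.0, -0.0]
ft_force: [-5.2, 0.6, 18.5]
grip_width: -0.1
```

The hub went down under about 5 N and stopped hard at 106.2 (18 N). I'll lift and check.

Request:
step_arm(
  plan=[
    [0,0,-3,0,0,0,0],
    [0,0,-10,0,0,0,0],
    [0,0,-40,0,0,0,0],
    [0,0,-80,0,0,0,0],
    [0,0,-120,0,0,0,0],
  ],
)

```text
t: 11.73
ee_pos: [505.6, -57.1, 225.0]
eef_rot: [0.6, 0.8, -0.001, -0.001]
ft_force: [1.0, 0.5, 0.1]
grip_width: 0.0
```

Request:
step_arm(
  plan=[
    [0,7,-25,0,0,0,0],
    [0,7,-25,0,0,0,0],
    [0,7,-25,0,0,0,0],
  ],
)

```text
t: 11.98
ee_pos: [514.2, -55.0, 250.8]
eef_rot: [0.6, 0.8, 0.001, 0.001]
ft_force: [0.2, 0.7, -0.6]
grip_width: -0.3
```

```bash
python3 look.py w9; cp pics/w9_raw.png pics/w9full.png
```

```text
t 11.9833 ee [514.2 -55.  250.8] x ang 106.3 tilt 0.21 F [ 0.2  0.7 -0.6] ab [-0.2  8.2] j [-0.25  0.21  0.32  1.92 -0.08  1.02  1.96]
[321.43551237 180.16431095] [ 303  162   38   38 1132]
[505.99816892 -57.96359295  92.        ]
hub z 86.63262628315294
```

View pics/w9.png

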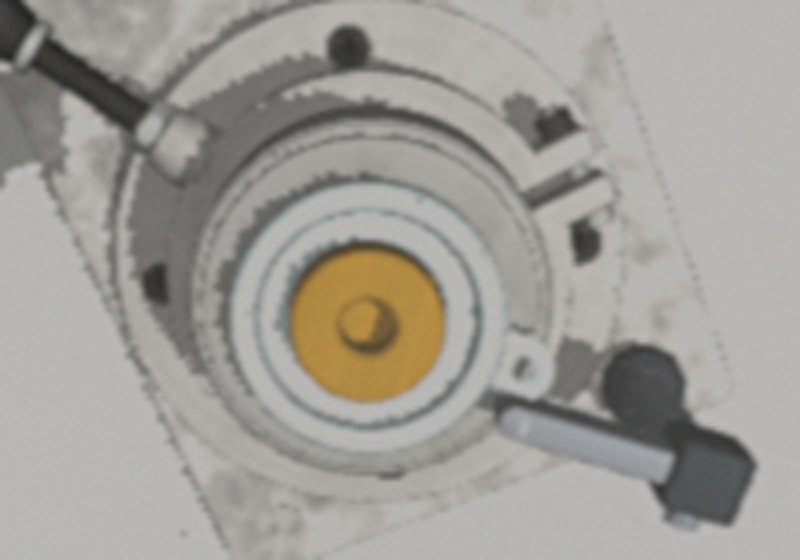

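View pics/w9full.png

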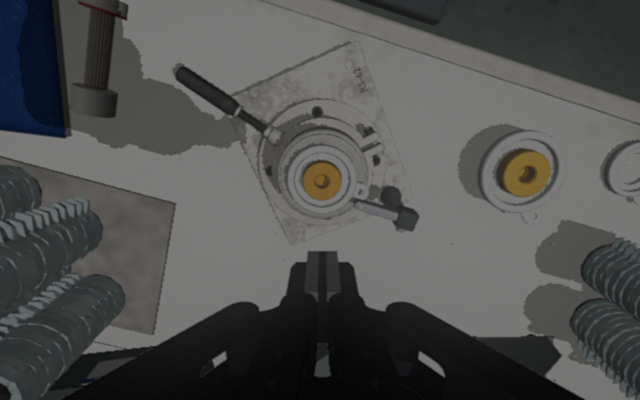

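```bash
python3 - <<'E'
from h import *
import pickle
for n,L in (("w7",(("earhole",507,377,89),("tipfar",492,405,92),("barU",640,447,92))),("w9",(("earhole",525,367,84),("tipfar",510,403,92),("barU",660,445,92)))):
    s=pickle.load(open(f"pics/{n}.pkl","rb")); p=cv2.imread(f"pics/{n}_raw.png")
    z=92 if n=="w7" else 87
    u,v=((316.53,182.33) if n=="w7" else (321.44,180.16))
    c0=ray("wrist",u,v,z,s)[:2]; print(n,c0)
    for a in L: print(a[0],meas(n,*a[1:],c0,4,230,100))
E
```

```text
w7 [507.0492222  -57.56204092]
earhole (array([508.3, -20.6,  89. ]), 'r', np.float64(37.0), 'ang', np.float64(88.1))
tipfar (array([514.5, -22.3,  92. ]), 'r', np.float64(36.0), 'ang', np.float64(78.1))
barU (array([514.6,  12. ,  92. ]), 'r', np.float64(70.0), 'ang', np.float64(83.8))
w9 [507.17596413 -57.63003993]
earhole (array([508.1, -20.5,  84. ]), 'r', np.float64(37.1), 'ang', np.float64(88.6))
tipfar (array([514.8, -22.6,  92. ]), 'r', np.float64(35.8), 'ang', np.float64(77.7))
barU (array([514.7,  12. ,  92. ]), 'r', np.float64(70.1), 'ang', np.float64(83.8))
```

The ear edge (x≈515.1) is on the bar face (514.7), and the hub top is down 4.6 mm to 86.6, which is flush. Next is the lever, starting with waypoints and clearances.

```bash
python3 - <<'E'
from h import *
xa=np.radians(106.3); X=np.array([np.cos(xa),np.sin(xa)]); Y=np.array([np.sin(xa),-np.cos(xa)])
for th in (-107.5,-95,-85,-75,-65,-55,-50,-45,-40,-35):
    t=np.radians(th); h=C+128*np.array([np.cos(t),np.sin(t)]); n=np.array([-np.sin(t),np.cos(t)])
    off=8+8*abs(n@X)+11*abs(n@Y); q=h-off*n; e=q-C; print(th,q.round(1),"ab",(X@e).round(1),(Y@e).round(1),"off",off.round(1))
d=np.load("pics/top0d.npy"); c,R,o=cal("top")
v,u=np.mgrid[100:240,330:470]; z=d[v,u]; P=np.stack([(u-c["cx"])/c["fx"]*z,(v-c["cy"])/c["fy"]*z,z],-1)@R.T+o
m=(P[...,2]>25)&(P[...,0]<720)&(P[...,1]<-130)&(P[...,1]>-330)&(P[...,0]>380)
Q=P[m]; 
for k in np.unique((Q[:,:2]//20).astype(int),axis=0):
    s=((Q[:,:2]//20).astype(int)==k).all(1); print(k*20, Q[s,2].max().round(), end="; ")
E
```

```text
-107.5 [ 447.2 -172.7] ab -94.4 -89.1 off 21.6
-95 [ 474.1 -182.8] ab -111.6 -66.2 off 21.2
-85 [ 497.2 -186.4] ab -121.5 -45.0 off 20.4
-75 [ 520.9 -185.7] ab -127.5 -22.1 off 19.2
-65 [ 542.2 -181.6] ab -129.6 -0.5 off 20.1
-55 [ 562.5 -174. ] ab -128.0 21.2 off 21.0
-50 [ 572.3 -168.8] ab -125.8 32.0 off 21.3
-45 [ 581.6 -162.8] ab -122.6 42.6 off 21.5
-40 [ 590.5 -155.9] ab -118.5 53.1 off 21.6
-35 [ 598.8 -148.2] ab -113.4 63.2 off 21.6
[ 400 -320] 38.0; [ 400 -300] 42.0; [ 400 -280] 34.0; [ 420 -320] 37.0; [ 420 -300] 43.0; [ 420 -280] 34.0; [ 440 -320] 29.0; [ 440 -300] 31.0; [ 440 -220] 56.0; [ 440 -200] 58.0; [ 440 -180] 51.0; [ 440 -140] 26.0; [ 460 -320] 28.0; [ 460 -300] 40.0; [ 460 -220] 56.0; [ 460 -200] 56.0; [ 460 -180] 56.0; [ 460 -160] 56.0; [ 460 -140] 48.0; [ 480 -320] 35.0; [ 480 -300] 47.0; [ 480 -280] 41.0; [ 480 -160] 44.0; [ 480 -140] 49.0; [ 500 -320] 44.0; [ 500 -300] 46.0; [ 500 -280] 32.0; [ 520 -320] 35.0; [ 520 -300] 37.0; [ 520 -280] 29.0; [ 600 -320] 156.0; [ 600 -300] 74.0; [ 620 -340] 156.0; [ 620 -320] 156.0; [ 620 -300] 153.0; [ 640 -340] 154.0; [ 640 -320] 157.0; [ 640 -300] 158.0; [ 640 -280] 151.0; [ 660 -340] 154.0; [ 660 -320] 156.0; [ 660 -300] 157.0; [ 660 -280] 136.0; [ 680 -340] 169.0; [ 680 -320] 155.0; [ 680 -300] 153.0; [ 700 -340] 173.0; [ 700 -320] 174.0; [ 700 -300] 164.0; [ 700 -280] 165.0; [ 700 -260] 155.0;
```

Request:
step_arm(
  plan=[
    [-22,-26,0,0,0,0,0],
    [-44,-52,20,0,0,0,0],
    [-66,-78,50,0,0,0,0],
    [-89,-105,80,0,0,0,0],
    [-89,-105,110,0,0,0,0],
  ],
)

```text
t: 12.45
ee_pos: [433.5, -174.3, 138.1]
eef_rot: [0.603, 0.798, -0.001, 0.0]
ft_force: [1.8, 1.1, -1.1]
grip_width: 0.1
```

Request:
step_arm(
  plan=[
    [0,0,10,0,0,0,0],
    [0,0,10,0,0,0,0],
    [0,0,10,0,0,0,0],
  ],
)

```text
t: 12.7
ee_pos: [437.8, -169.0, 128.9]
eef_rot: [0.599, 0.801, -0.0, -0.001]
ft_force: [0.9, -0.2, -0.0]
grip_width: 0.2
```

```bash
python3 -c "
from h import *
ab()
snap('t10',(310,160,410,235,7),1,'top')
snap('w10')"
```

```text
t 12.7 ee [ 437.8 -169.   128.9] x ang 106.4 F tool [-0.4  0.8  0. ] ab [-88.1 -97.3]
t 12.7 ee [ 437.8 -169.   128.9] x ang 106.4 tilt 0.11 F [ 0.9 -0.2 -0. ] ab [-88.1 -97.3] j [-0.03  0.3   0.36  2.15 -0.16  0.72  2.3 ]
t 12.75 ee [ 438.8 -169.1  129.8] x ang 106.4 tilt 0.05 F [ 0.1 -0.1  0.8] ab [-88.4 -96.4] j [-0.03  0.3   0.37  2.15 -0.16  0.72  2.3 ]
```

View pics/w10.png

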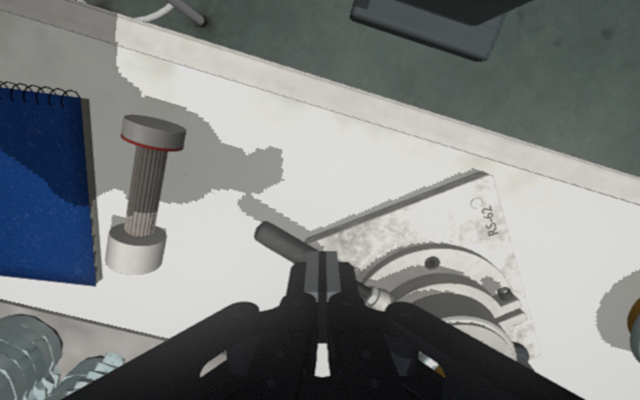

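```bash
python3 - <<'E'
from h import *
import pickle
s=pickle.load(open("pics/w10.pkl","rb"))
R=Rn.from_quat(s["eef_rot"]).as_matrix()
for n,b in (("front",11),("back",-11)):
  for a in (-8,8): print(n,a,proj("wrist",s["ee_pos"]+R@np.array([a,b,0])*[1,1,0]-[0,0,s["ee_pos"][2]-43],s).round(0))
for u,v in ((262,235),(300,253)): 
    q=ray("wrist",u,v,43,s); e=q[:2]-C; print(q, np.hypot(*e),np.degrees(np.arctan2(e[1],e[0])))
E
```

```text
front -8 [310. 235.]
front 8 [334. 235.]
back -8 [310. 203.]
back 8 [334. 204.]
[ 460.82522577 -204.42961371   43.        ] 154.18809995808667 -107.15337021440645
[ 466.39524227 -176.48753637   43.        ] 125.87999654164028 -108.48197764012707
```

View pics/t10.png

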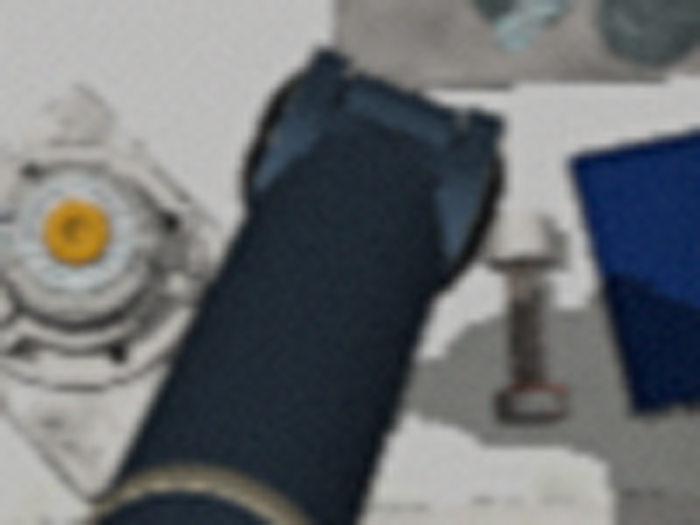

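The projected footprint (front row 235, cols 310–334) clears the handle edge (about row 246 at col 310). I'll go down beside it.

Request:
step_arm(
  plan=[
    [0,0,25,0,0,0,0],
    [0,0,50,0,0,0,0],
    [0,0,70,0,0,0,0],
    [0,0,80,0,0,0,0],
    [0,0,80,0,0,0,0],
  ],
)

```text
t: 13.22
ee_pos: [437.6, -169.0, 48.6]
eef_rot: [0.599, 0.801, -0.0, -0.001]
ft_force: [-0.5, -0.2, -0.2]
grip_width: 0.2
```

```bash
python3 -c "
from h import *
ab()"
```

```text
t 13.2167 ee [ 437.6 -169.    48.6] x ang 106.4 F tool [-0.  -0.6  0.2] ab [-88.  -97.5]
```

Request:
step_arm(
  plan=[
    [-6,8,0,0,0,0,0],
    [-12,16,0,0,0,0,0],
    [-18,24,0,0,0,0,0],
    [-24,32,0,0,0,0,0],
  ],
)

```text
t: 13.55
ee_pos: [476.3, -183.9, 50.1]
eef_rot: [0.6, 0.8, 0.0, 0.0]
ft_force: [-1.9, 1.3, -0.8]
grip_width: -0.1
```

```bash
python3 -c "
from h import *
ab()"
```

```text
t 13.55 ee [ 476.3 -183.9   50.1] x ang 106.3 F tool [ 1.8 -1.5  0.8] ab [-113.3  -64.5]
```

Request:
step_arm(
  plan=[
    [-4,7,0,0,0,0,0],
    [-7,14,0,0,0,0,0],
    [-10,21,0,0,0,0,0],
    [-12,28,0,0,0,0,0],
    [-14,35,0,0,0,0,0],
  ],
)

```text
t: 13.97
ee_pos: [513.0, -187.7, 49.2]
eef_rot: [0.6, 0.8, -0.0, -0.0]
ft_force: [-2.1, 1.1, 1.0]
grip_width: 0.2
```

```bash
python3 -c "
from h import *
ab()
snap('w11')"
```

```text
t 13.9667 ee [ 513.  -187.7   49.2] x ang 106.3 F tool [ 1.6 -1.7 -1. ] ab [-127.2  -30.2]
t 13.9667 ee [ 513.  -187.7   49.2] x ang 106.3 tilt 0.02 F [-2.1  1.1  1. ] ab [-127.2  -30.2] j [ 0.04  0.54  0.3   2.02 -0.26  0.62  2.37]
```

View pics/w11.png

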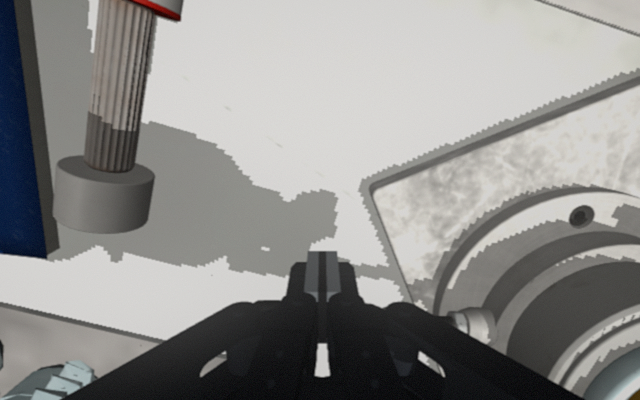

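The handle is hidden behind the fingers and moving with them, at about 2.3 N as expected. I'll continue along the arc.

Request:
step_arm(
  plan=[
    [-1,7,0,0,0,0,0],
    [-2,14,0,0,0,0,0],
    [-2,21,0,0,0,0,0],
    [-2,28,0,0,0,0,0],
    [-2,35,0,0,0,0,0],
  ],
)

```text
t: 14.43
ee_pos: [547.0, -179.4, 49.2]
eef_rot: [0.6, 0.8, -0.0, -0.0]
ft_force: [-3.5, 0.3, 0.3]
grip_width: -0.2
```

Request:
step_arm(
  plan=[
    [0,6,0,0,0,0,0],
    [1,12,0,0,0,0,0],
    [2,18,0,0,0,0,0],
  ],
)

```text
t: 14.68
ee_pos: [563.7, -172.6, 49.2]
eef_rot: [0.6, 0.8, -0.0, -0.0]
ft_force: [-3.0, 0.7, 0.2]
grip_width: -0.3
```

```bash
python3 -c "
from h import *
ab()"
```

```text
t 14.6833 ee [ 563.7 -172.6   49.2] x ang 106.3 F tool [ 1.5 -2.7 -0.2] ab [-127.    22.7]
```

Request:
step_arm(
  plan=[
    [1,3,0,0,0,0,0],
    [2,6,0,0,0,0,0],
    [2,6,0,0,0,0,0],
  ],
)

```text
t: 14.93
ee_pos: [569.4, -168.9, 49.3]
eef_rot: [0.6, 0.8, 0.0, 0.001]
ft_force: [-1.6, 0.2, -0.2]
grip_width: -0.1
```

Request:
step_arm(
  plan=[
    [1,3,0,0,0,0,0],
    [2,6,0,0,0,0,0],
    [2,6,0,0,0,0,0],
  ],
)

```text
t: 15.18
ee_pos: [574.3, -165.4, 49.4]
eef_rot: [0.6, 0.8, 0.0, 0.0]
ft_force: [-1.9, -0.8, -1.2]
grip_width: 0.4
```

Request:
step_arm(
  plan=[
    [1,3,0,0,0,0,0],
    [2,5,0,0,0,0,0],
    [2,5,0,0,0,0,0],
  ],
)

```text
t: 15.43
ee_pos: [578.6, -162.0, 49.3]
eef_rot: [0.6, 0.8, 0.0, 0.0]
ft_force: [-1.1, -1.0, -0.5]
grip_width: 0.2
```

```bash
python3 -c "
from h import *
ab()"
```

```text
t 15.4333 ee [ 578.6 -162.    49.3] x ang 106.3 F tool [-0.6 -1.3  0.5] ab [-120.9   39.9]
```

Request:
step_arm(
  plan=[
    [2,4,0,0,0,0,0],
    [3,6,0,0,0,0,0],
    [3,6,0,0,0,0,0],
  ],
)

```text
t: 15.68
ee_pos: [583.8, -157.3, 49.4]
eef_rot: [0.6, 0.8, 0.0, 0.001]
ft_force: [-0.3, -0.7, 0.0]
grip_width: -0.2
```

Request:
step_arm(
  plan=[
    [2,3,0,0,0,0,0],
    [3,5,0,0,0,0,0],
    [3,5,0,0,0,0,0],
  ],
)

```text
t: 15.93
ee_pos: [584.8, -156.3, 49.2]
eef_rot: [0.601, 0.8, -0.002, -0.0]
ft_force: [-6.0, -5.3, 1.2]
grip_width: -0.1
```

```bash
python3 -c "
from h import *
ab()"
```

```text
t 15.9333 ee [ 584.8 -156.3   49.2] x ang 106.2 F tool [-3.4 -7.3 -1.1] ab [-117.2   47.7]
```

Force jumped to 8 N and the motion stopped, so this is the end stop. One more nudge, then back away and look.

Request:
step_arm(
  plan=[
    [1,2,0,0,0,0,0],
    [1,2,0,0,0,0,0],
  ],
)

```text
t: 16.1
ee_pos: [585.0, -156.2, 49.2]
eef_rot: [0.601, 0.799, -0.003, -0.001]
ft_force: [-8.1, -8.9, 4.5]
grip_width: -0.0
```

Request:
step_arm(
  plan=[
    [-4,-8,0,0,0,0,0],
    [-10,-20,0,0,0,0,0],
    [-12,-24,-30,0,0,0,0],
    [-12,-24,-70,0,0,0,0],
    [-12,-24,-110,0,0,0,0],
  ],
)

```text
t: 16.52
ee_pos: [567.8, -169.9, 159.8]
eef_rot: [0.6, 0.8, -0.0, -0.001]
ft_force: [1.0, -0.2, 1.2]
grip_width: 0.0
```

Request:
step_arm(
  plan=[
    [30,0,-40,0,0,0,0],
    [60,0,-80,0,0,0,0],
    [90,0,-92,0,0,0,0],
    [120,-10,-92,0,0,0,0],
    [120,-10,-92,0,0,0,0],
  ],
)

```text
t: 16.93
ee_pos: [524.1, -50.3, 253.2]
eef_rot: [0.596, 0.803, 0.003, -0.001]
ft_force: [-0.6, 0.3, 0.1]
grip_width: 0.3
```

Request:
step_arm(
  plan=[
    [0,0,0,0,0,0,0],
    [0,0,0,0,0,0,0],
  ],
)

```text
t: 17.1
ee_pos: [525.5, -57.8, 251.5]
eef_rot: [0.6, 0.8, 0.0, 0.0]
ft_force: [-0.6, -1.7, 0.4]
grip_width: 0.0
```

```bash
python3 look.py w12; python3 - <<'E'
import cv2;cv2.imwrite("pics/w12f.png",cv2.imread("pics/w12_raw.png"))
E
```

```text
t 17.1 ee [525.5 -57.8 251.5] x ang 106.3 tilt 0.06 F [-0.6 -1.7  0.4] ab [-6.1 18.2] j [-0.28  0.23  0.37  1.9  -0.1   1.03  1.99]
[328.02157032 169.27092321] [ 309  150   39   39 1159]
[506.35766666 -58.06084765  92.        ]
hub z 86.59253404272539
```

View pics/w12f.png

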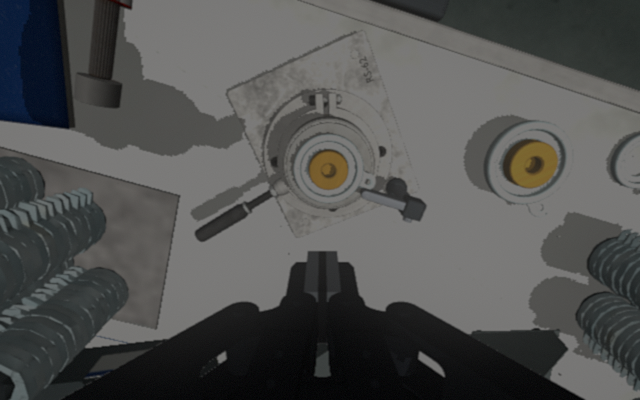

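View pics/w12.png

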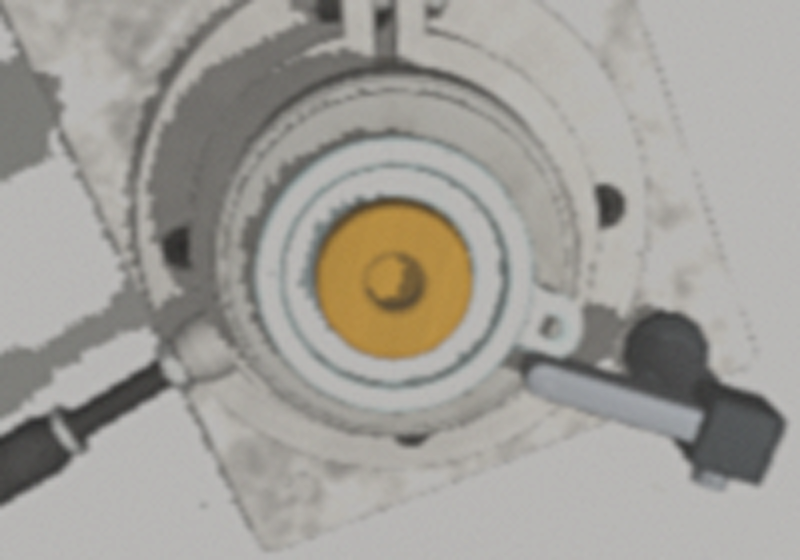

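```bash
python3 - <<'E'
from h import *
import pickle
s=pickle.load(open("pics/w12.pkl","rb"))
for u,v in ((200,235),(244,210),(222,222)):
    q=ray("wrist",u,v,43,s); e=q[:2]-C; print(q.round(1),np.hypot(*e).round(1),np.degrees(np.arctan2(e[1],e[0])).round(1))
c0=ray("wrist",328.02,169.27,87,s)[:2]
print(c0,meas("w12",552,325,84,c0,4,230,100),meas("w12",532,360,92,c0,4,230,100))
print(s["ft_force"])
E
```

```text
[ 622.  -164.1   43. ] 157.6 -42.8
[ 581.5 -125.4   43. ] 101.6 -42.3
[ 600.9 -144.6   43. ] 128.9 -42.8
[507.33640918 -57.6839577 ] (array([508.3, -20.5,  84. ]), 'r', np.float64(37.1), 'ang', np.float64(88.6)) (array([515.3, -23.8,  92. ]), 'r', np.float64(34.8), 'ang', np.float64(76.8))
[-0.55362405 -1.72686859  0.42165682]
```

```bash
python3 -c "
from cell import hand_in
print(hand_in())"
```

```text
the job is handed in; nothing more can be done
None
```

The job is done and handed in at about 17 s of robot time; the interface gives no verdict.

**What I did**
- **Ear:** The first push slid outward over the ear's rounded end at about 11 N, so I backed off and pushed again closer to the ring. That brought the ear round clockwise from about 128° to 88.6°, where it stopped against the bar at about 10 N.
- **Hub:** I pressed it down under about 5 N until it stopped hard at 18 N.
- **Lever:** I then swung it from about -107.5° to -42.7° (1.13 rad) with a light push. It stopped hard at about 12 N.

**Last checks**
- **Ear on bar:** the edge of the ear (x ≈ 515) is level with the bar face (514.7–515.3) to within measuring error. It did not move when the lever was swung.
- **Flush:** the hub top is at z ≈ 86.6 mm, against the nominal 87 mm, so the collar is flush.
- **Lever:** I could not read its joint angle directly. Its end position rests on the force rise and on the swing fitting a start angle of about 0.09 rad.
- **Surroundings:** the arm is clear, with the fingers about 145 mm above the collar. I touched no bystander, and those in the last wrist picture looked undisturbed. I did not measure their positions again.
- **Small disagreement:** hub-centre readings differed by 1 to 1.5 mm between views, within the 2 mm calibration.

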